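# Unlock the guard cage and hold its gate wide

### The arm

A 6-joint arm with a two-finger parallel gripper is mounted at the origin on the work surface; the furniture and walls round the work are solid. World frame = base frame: x ahead of the robot, y to its left, z up, the work surface at z = 0. Lengths are in mm, angles in rad, forces in N, time in s.
With the tool pointing down it reaches from about 350 to 975 mm from the base axis. Payload 7.1 kg.
Tool frame: the origin (TCP) lies at the very end of the fingers, on their centre line; the grasp point (between the pads) lies 19 mm behind it; z points along the fingers, x is the direction in which the jaws open and shut, and the axes are right-handed (so a half turn about z gives the same grasp; the last joint's range is limited). The gripper opens to 88 mm and grips with 3 to 60 N. Pads are 20 mm wide; open, the fingers measure 115 mm over their backs; the gripper's body (75 mm by 178 mm) begins 61 mm behind the grasp point.
Start: joints at [-1.336, 0.423, 1.63, -0, 1.089, -0.019], TCP at [156.946, -604.957, 222.675] pointing down, gripper open.
Joint ranges: [-3, 3], [-0.9, 2.11], [0.09, 2.58], [-1.31, 4.45], [0.11, 2.69], [-2.54, 2.54]. Speed limits (rad/s): [2.39, 2.39, 3.01, 3.14, 3.14, 3.14].

### API

Orientations are given as a 3x3 rotation matrix whose columns are the frame's x, y, z axes.
In Python, from plant import arm, eyes gives the robot as it stands.
- The arm moves only by the tool drive_tool, never from a script. Its argument "plan" is a list of rows, each a list of 3 entries, a list of its own where there are three numbers: the closure, from 0 (fully open) to 1 (shut), then the shift along the tool's x, y, z in m, then the turn, a rotation vector about the tool's x, y, z in rad. A call has 1 to 20 rows; each row shifts and turns the commanded pose from where the row before left it, along the tool's axes as they then stand; what a row does not reach is not made up. A row lasts 1/10 s, in which the tool goes at most 50 mm and 8.59 degrees, less where a joint would pass 70% of its speed; a pose out of reach is approached as far as the arm can. A call with a gripper value outside its range is refused whole. The fingers move at their own pace and stop on an object; "grip_force" is the grip in N (left out, the last holds). Time passes only in rows, so rows that do not move let the fingers close. It gives the time, the measured TCP pose, the force and the opening at its end, in the units of the state.
- arm.state(): the state, without advancing time (a new reading comes with each control period).
- eyes.capture(name): name is "side" or "top"; returns a dict with "pixels" (420x560x3 uint8, red, green, blue), "K" (3x3 intrinsics, pixels), "eye" and "attitude" of the camera in the world. Camera axes: x right, y down, z forward; pixel columns grow to the right and rows downward; lengths in mm; the calibration is good to about 2 mm. A picture is of the moment at which its call begins. There is no depth.
- arm.close_job(): hands the job in, once; it reports no verdict.
The state is a dict: "time": time; "q": joint angles; "qd": joint speeds; "joint_torque": joint torques, N m; "eef_pos": TCP position; "tcp_rot": TCP orientation; "ft_force": force on the tool from outside, world axes, zero at the start; "torque": the same for the moment, N m; "width": opening from 0.0 (shut) to 1.0 (fully open).
Only numpy, scipy, OpenCV 4.12 (cv2) and the standard library are available. Lean on these libraries where they do the work, as an engineer would, in place of code of your own. Each camera call takes 0.05 s, during which the arm holds its last target.

### The job

Open the small guard cage so that I can take the finished bush out: press the three buttons on its roof one at a time, first the round one, then the square one, then the narrow bar-shaped one. Then squeeze together the two tabs of the catch nearer the gate's hinge, after that those of the catch farther from the hinge. Last, take the gate by its upright knob, swing it past its half-way detent and finish with the knob still gripped, holding the gate wide open (at least 78 degrees), because it swings back by itself; leave the bush and the things on the bench where they are.

Things in the scene. Friction and masses are not known exactly. Their poses are not given: they have to be found in the camera images.
- cage: the fixed guard cage (grey base and roof, clear walls), at a different yaw each time. Origin under its middle on the bench, z up. The gate is on its own -x side; own +y runs from the gate's hinge to its free end. x -47..+49, y -85..+85 mm, roof top 140 mm up; a 12 mm thick apron reaches to x -135. Buttons in a row along y at x +26, 55 mm apart; the two catches along y at x -12 mm
- round_top (a point): middle of the top of the round button (28 mm diameter), 158 mm above the bench, 12 mm proud of its dark base plate; the three buttons may stand in any order
- square_top (a point): middle of the top of the square button (24 x 24 mm), same height
- bar_top (a point): middle of the top of the bar button (34 mm along the cage's x, 12 mm along its y), same height
- round_button (a joint): travel of the round button in m: 0 up, 0.006 fully down; springs back; 2 N to start it, 5 N fully down; counts as pressed beyond 0.004
- square_button (a joint): the same for the square button
- bar_button (a joint): the same for the bar button
- inner_catch (a point): middle between the tabs of the catch nearer the hinge (cage x -12, y -36 mm), 162 mm above the bench. Tabs: upright steel plates 145 to 177 mm above the bench, 18 mm along cage x, 8 mm thick, facing one another along cage y, 48 mm over their outer faces; each slides up to 8 mm towards this point (32 mm over all when squeezed), takes 3 N and stays where it is left
- outer_catch (a point): the same for the catch farther from the hinge (cage x -12, y +46 mm)
- inner_left (a joint): inward travel in m of the inner catch's tab on the cage's +y side, 0 locked to 0.008 fully squeezed; its hook frees the gate beyond about 0.004
- inner_right (a joint): the same, tab on the -y side
- outer_left (a joint): the same, outer catch, tab on the +y side
- outer_right (a joint): the same, outer catch, tab on the -y side
- gate_knob (a point): middle of the grip of the gate's upright round black knob (20 mm diameter, from 108 to 158 mm above the bench; this point 136 mm). It stands on a bracket 40 mm in front of the gate near its free end, 146 mm from the hinge line; moves with the gate
- gate_hinge (a point): the vertical hinge line of the gate (cage x -55, y -75 mm) at the knob's height; fixed to the cage. The gate is an aluminium frame with a clear pane, 156 mm wide, from 23 to 128 mm above the bench
- gate (a joint): gate angle in rad, 0 shut, growing anticlockwise seen from above (knob moves away from the cage), stop at 1.7. A spring pulls it shut (0.4 N m, 3 N at the knob, when wide). A sprung ball in the apron catches it at about 0.75: passing it takes up to 10 N at the knob. Wide open: beyond 1.36 (78 degrees). Let go, it swings back to the ball and stays half open
- bush: the finished flanged bush, 42 mm wide, 30 mm high, loose on the round pad inside the cage; leave it
- mug: enamel mug, 81 x 110 x 77 mm, loose on the bench; leave it
- block: steel block, 50 x 50 x 38 mm, loose on the bench; leave it
- bolt: hex bolt lying on its side, 28 x 52 x 25 mm, loose on the bench; leave it
- flat_piece: sawn piece of flat bar, 20 x 60 x 10 mm, loose on the bench; leave it

How it is judged (in metres and radians):
On the way, in this order (a step that is already met when the one before it is completed fails the run):
1. the round button is pressed down (value of joint round_button above 0.004 m), for 0.04 s.
2. then the square button (value of joint square_button above 0.004 m), for 0.04 s.
3. then the bar button (value of joint bar_button above 0.004 m), for 0.04 s.
4. the catch nearer the hinge is squeezed between the fingers (both tabs more than 5 mm in) (value of joint each of inner_left, inner_right above 0.005 m and contact force between the fingers and inner_left above 0.5 N and contact force between the fingers and inner_right above 0.5 N), for 0.04 s.
5. then the catch farther from the hinge likewise (value of joint each of outer_left, outer_right above 0.005 m and contact force between the fingers and outer_left above 0.5 N and contact force between the fingers and outer_right above 0.5 N), for 0.04 s.
6. the gate is swung past its detent (value of joint gate above 0.95 rad), for 0.04 s.
At the end, for the whole second after the job is handed in: gate beyond 1.36 rad (78 degrees) and still (under 0.15 rad/s), its knob gripped (grasp point within 40 mm of the knob's middle, contact over 6 N in all); all catch tabs stay over 4 mm in; bush, mug, block, bolt and flat piece within 20 mm of where they stood (value of joint gate above 1.36 rad and velocity of joint gate between -0.15 and 0.15 rad/s and contact force between the fingers and gate above 6 N and distance between the grasp point and gate_knob below 0.04 m and value of joint each of inner_left, inner_right, outer_left, outer_right above 0.004 m and distance of each of bush, mug, block, bolt, flat_piece from where it was at the start of the episode below 0.02 m); the arm keeps its last pose, push and grip.
It fails at once if two buttons down together (value of joint each of round_button, square_button above 0.003 m or value of joint each of round_button, bar_button above 0.003 m or value of joint each of square_button, bar_button above 0.003 m).
It fails at once if the catch farther from the hinge squeezed before the nearer one (value of joint any of outer_left, outer_right above 0.004 m and value of joint any of inner_left, inner_right below 0.004 m).
It fails at once if the bush or a thing on the bench is disturbed (moved more than 20 mm) (distance of any of bush, mug, block, bolt, flat_piece from where it was at the start of the episode above 0.02 m).
It also fails if it takes over 61 s, if anything falls off the work surface, if the arm or the gripper's body presses on something with over 40 N, if the wrist force passes 120 N, or if a joint passes its speed limit or range.

## Working session

There is one attempt and no reset: what is moved stays moved. The work goes in short steps, Python scripts to look and compute and a tool call to move; the robot and the scene stay as the last step left them, time stands still between calls to the robot, and variables do not carry over. Pictures are saved under pics/ and viewed, and the job is handed in when it is done.

Besides the shell and the picture viewer there is one more tool, called after "Request:" as name(argument=value, ...), one argument or row to a line, values as JSON. drive_tool: Moves the arm, as the interface text tells. Its arguments: {"type":"object","properties":{"plan":{"type":"array"},"grip_force":{"type":"number"}},"required":["plan"]}

```bash
ls; mkdir -p pics; cat > h.py <<'E'
import numpy as np, cv2, sys
sys.path.insert(0,'.')
from plant import arm, eyes
E
python3 - <<'E'
from h import *
import pickle
s=arm.state(); print(s)
for n in ("side","top"):
    d=eyes.capture(n); pickle.dump(d,open(f'pics/{n}0.pkl','wb'))
    cv2.imwrite(f'pics/{n}0.png',d['pixels'][:,:,::-1]); print(n,d['K'],d['eye'],d['attitude'])
E
```

```text
pics
{'time': 0.0, 'q': array([-1.33603061e+00,  4.23811664e-01,  1.63069292e+00,  2.55986074e-05,
        1.08856097e+00, -1.89880365e-02]), 'qd': array([ 4.46946342e-05,  7.85076364e-04, -9.86148516e-04, -1.04771815e-03,
        1.04523762e-04, -9.63923193e-05]), 'joint_torque': array([-3.78195313e-03, -5.44632447e+01, -2.73671472e+01,  6.40626973e-02,
        2.27712805e-02, -1.11693560e-04]), 'eef_pos': array([ 156.81132627, -604.44385115,  221.91875065]), 'tcp_rot': array([[ 2.51027527e-01, -9.67979895e-01, -3.20561970e-04],
       [-9.67978829e-01, -2.51027726e-01,  1.43777377e-03],
       [-1.47220604e-03, -5.06235919e-05, -9.99998915e-01]]), 'ft_force': array([-0.42292022, -1.0618831 ,  0.33055459]), 'torque': array([0.00115261, 0.06170899, 0.05528847]), 'width': 0.9965823761272173}
side [[527.90757201   0.         271.67141948]
 [  0.         527.90757201 207.19995367]
 [  0.           0.           1.        ]] [1576.61286884 -199.19814743  677.75254054] [[ 0.11788589  0.46427799 -0.87780912]
 [ 0.99297731 -0.04625699  0.1088869 ]
 [ 0.00994899 -0.88448077 -0.46647056]]
top [[501.50527682   0.         280.08521181]
 [  0.         501.50527682 209.47442577]
 [  0.           0.           1.        ]] [ 392.36196077  -77.76562321 1146.61393361] [[ 0.00129523 -0.99181912  0.12764467]
 [-0.9997917   0.00131555  0.02036704]
 [-0.02036834 -0.12764446 -0.99161082]]
```

View pics/side0.png

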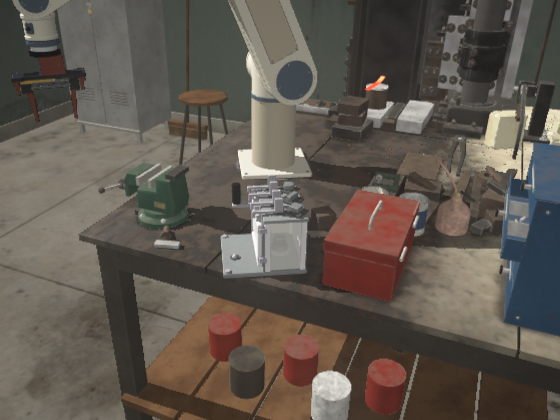

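View pics/top0.png

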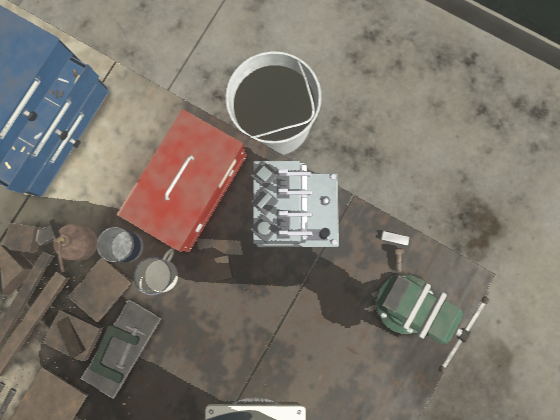

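```bash
python3 - <<'E'
import cv2
t=cv2.imread('pics/top0.png'); s=cv2.imread('pics/side0.png')
cv2.imwrite('pics/t1.png',cv2.resize(t[145:260,240:350],None,fx=5,fy=5,interpolation=cv2.INTER_CUBIC)[:600])
cv2.imwrite('pics/s1.png',cv2.resize(s[165:285,205:325],None,fx=5,fy=5,interpolation=cv2.INTER_CUBIC))
E
```

```text
(no output)
```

View pics/t1.png

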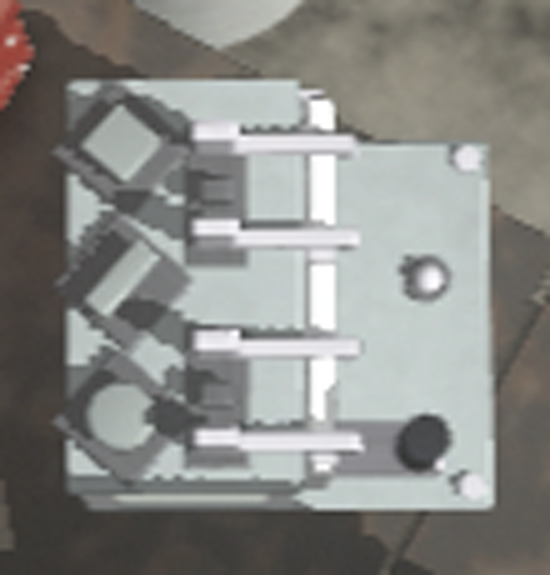

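View pics/s1.png

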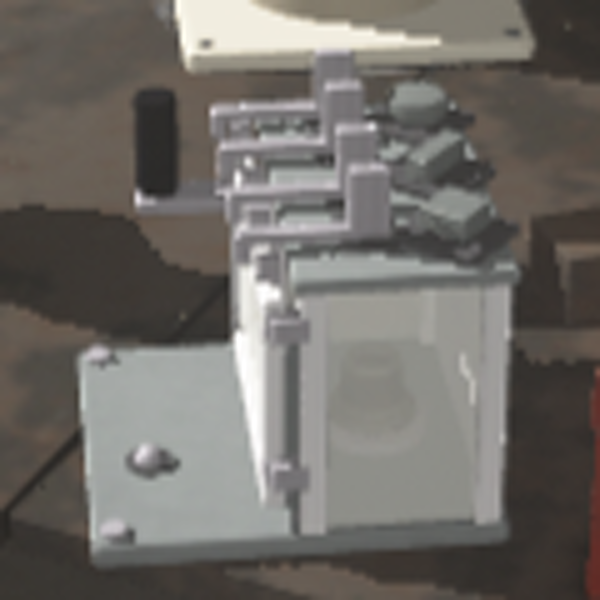

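```bash
cat >> h.py <<'E'
import pickle
def P(d):
    R=np.array(d['attitude']); return d['K']@np.hstack([R.T,-(R.T@d['eye'])[:,None]])
def tri(dt,ds,pt,ps):
    X=cv2.triangulatePoints(P(dt),P(ds),np.array(pt,float).reshape(2,1),np.array(ps,float).reshape(2,1)); return (X[:3]/X[3]).ravel()
def proj(d,X):
    p=P(d)@np.append(X,1); return p[:2]/p[2]
E
python3 - <<'E'
from h import *
from scipy.optimize import least_squares
dt=pickle.load(open('pics/top0.pkl','rb'));ds=pickle.load(open('pics/side0.pkl','rb'))
t=lambda x,y:((x+.5)/5-.5+240,(y+.5)/5-.5+145)
s=lambda x,y:((x+.5)/5-.5+205,(y+.5)/5-.5+165)
obs={'round':((119,416),(420,98),(26,55,158)),'square':((120,143),(462,205),(26,-55,158)),'bar':((122,283),(440,153),(26,0,158)),
'knob':((424,437),(156,92),None),'t1':((216,133),(368,172),(-12,-56,177)),'t2':((216,230),(356,130),(-12,-16,177)),'t3':((216,340),(343,88),(-12,26,177)),'t4':((216,438),(333,55),(-12,66,177))}
for k,(a,b,c) in obs.items():
    X=tri(dt,ds,t(*a),s(*b)); print(k,X.round(1),(proj(dt,X)-t(*a)).round(2),(proj(ds,X)-s(*b)).round(2))
def cage(p,c):
    a=p[2]; return np.array([p[0]+np.cos(a)*c[0]-np.sin(a)*c[1],p[1]+np.sin(a)*c[0]+np.cos(a)*c[1],c[2]+p[3]])
def res(p):
    r=[]
    for k,(a,b,c) in obs.items():
        if c is None: continue
        X=cage(p,c); r+=list(proj(dt,X)-t(*a))+list(proj(ds,X)-s(*b))
    return np.array(r)
f=least_squares(res,[500,-50,1.57,0]); print(f.x,np.abs(f.fun).max()); print(f.fun.reshape(-1,4).round(2))
p=f.x
kn=(-55-40, -75+np.sqrt(146**2-40**2),158)
for k,c in dict(round=(26,55,158),square=(26,-55,158),bar=(26,0,158),inner=(-12,-36,162),outer=(-12,46,162),knob=kn,hinge=(-55,-75,136)).items(): print(k,cage(p,c).round(1))
E
```

```text
round [483.3 -24.5 155. ] [0.1  0.01] [ 0.08 -0.  ]
square [593.5 -23.5 156.4] [-0.33 -0.05] [-0.28  0.02]
bar [537.1 -24.3 153.1] [-0.4  -0.06] [-0.33  0.02]
knob [ 474.5 -145.6  159.4] [0.38 0.02] [0.3  0.01]
t1 [593.7 -63.3 174.2] [0.15 0.02] [ 0.12 -0.  ]
t2 [554.7 -63.5 175. ] [0.19 0.02] [ 0.16 -0.  ]
t3 [511.2 -63.7 174.9] [0.3  0.03] [ 0.23 -0.  ]
t4 [473.  -63.7 173.8] [0.29 0.03] [ 0.23 -0.  ]
[538.12535163 -50.9096793    1.5759362   -2.74790745] 0.8632044154064147
[[ 0.44  0.17 -0.24 -0.16]
 [ 0.26  0.33 -0.86  0.38]
 [-0.15 -0.64 -0.51 -0.64]
 [-0.22 -0.23  0.49  0.08]
 [-0.13  0.36  0.42  0.19]
 [-0.03 -0.42  0.57  0.41]
 [ 0.06  0.41  0.38 -0.32]]
round [483.  -25.2 155.3]
square [593.  -24.6 155.3]
bar [538.  -24.9 155.3]
inner [574.2 -62.7 159.3]
outer [492.2 -63.1 159.3]
knob [ 473.2 -146.2  155.3]
hinge [ 613.4 -105.5  133.3]
```

Request:
drive_tool(
  plan=[
    [1,[0,0,-0.005],[0,0,-0.1316]],
    [1,[0,0,-0.005],[0,0,-0.1316]],
    [1,[0,0,-0.005],[0,0,-0.1316]],
    [1,[0,0,-0.005],[0,0,-0.1316]],
    [1,[0,0,-0.005],[0,0,-0.1316]],
    [1,[0,0,-0.005],[0,0,-0.1316]],
    [1,[0,0,-0.005],[0,0,-0.1316]],
    [1,[0,0,-0.005],[0,0,-0.1316]],
    [1,[0,0,-0.005],[0,0,-0.1316]],
    [1,[0,0,-0.005],[0,0,-0.1316]],
  ],
  grip_force=15,
)

```text
time: 1.1
eef_pos: [156.9, -604.6, 272.4]
tcp_rot: [[1.0, 0.004, -0.0], [0.004, -1.0, 0.001], [-0.0, -0.001, -1.0]]
ft_force: [0.3, -0.2, 1.1]
width: 0.135
```

Request:
drive_tool(
  plan=[
    [1,[0.0163,-0.029,0],[0,0,0]],
    [1,[0.0163,-0.029,0],[0,0,0]],
    [1,[0.0163,-0.029,0],[0,0,0]],
    [1,[0.0163,-0.029,0],[0,0,0]],
    [1,[0.0163,-0.029,0],[0,0,0]],
    [1,[0.0163,-0.029,0],[0,0,0]],
    [1,[0.0163,-0.029,0],[0,0,0]],
    [1,[0.0163,-0.029,0],[0,0,0]],
    [1,[0.0163,-0.029,0],[0,0,0]],
    [1,[0.0163,-0.029,0],[0,0,0]],
    [1,[0.0163,-0.029,0],[0,0,0]],
    [1,[0.0163,-0.029,0],[0,0,0]],
    [1,[0.0163,-0.029,0],[0,0,0]],
    [1,[0.0163,-0.029,0],[0,0,0]],
    [1,[0.0163,-0.029,0],[0,0,0]],
    [1,[0.0163,-0.029,0],[0,0,0]],
    [1,[0.0163,-0.029,0],[0,0,0]],
    [1,[0.0163,-0.029,0],[0,0,0]],
    [1,[0.0163,-0.029,0],[0,0,0]],
    [1,[0.0163,-0.029,0],[0,0,0]],
  ],
)

```text
time: 3.1
eef_pos: [483.8, -23.9, 272.5]
tcp_rot: [[1.0, -0.001, -0.0], [-0.001, -1.0, -0.0], [-0.0, 0.0, -1.0]]
ft_force: [0.9, 0.0, -0.3]
width: 0.008
```

Request:
drive_tool(
  plan=[
    [1,[0,0.001,0.02],[0,0,0]],
    [1,[-0.001,0,0.02],[0,0,0]],
    [1,[0,0,0.02],[0,0,0]],
    [1,[0,0,0.02],[0,0,0]],
    [1,[0,0,0.02],[0,0,0]],
    [1,[0,0,0],[0,0,0]],
  ],
)

```text
time: 3.7
eef_pos: [480.5, -26.1, 170.3]
tcp_rot: [[1.0, -0.001, -0.005], [-0.001, -1.0, 0.0], [-0.005, -0.0, -1.0]]
ft_force: [-0.8, 1.1, 0.6]
width: 0.005
```

```bash
python3 - <<'E'
from h import *
a=[]
for n in ("side","top"):
    d=eyes.capture(n); pickle.dump(d,open(f'pics/{n}1.pkl','wb'))
    c=d['pixels'][:,:,::-1]; c=c[120:270,215:335] if n=='side' else c[120:270,235:355]
    a.append(cv2.resize(c,None,fx=3.3,fy=3.3,interpolation=cv2.INTER_CUBIC))
cv2.imwrite('pics/p1.png',np.hstack(a)); print(arm.state()['eef_pos'],arm.state()['ft_force'])
E
```

```text
[482.3649847  -26.28527023 172.68221615] [-0.34475604  0.07892799  0.84724594]
```

View pics/p1.png

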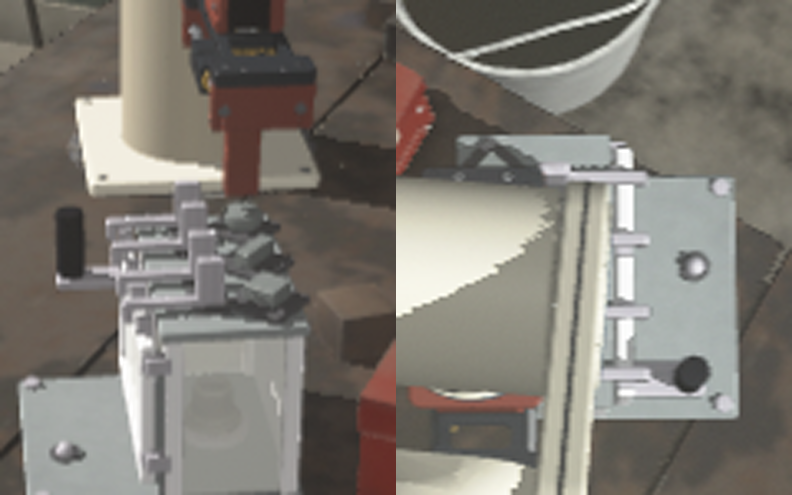

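Request:
drive_tool(
  plan=[
    [1,[0,0,0.008],[0,0,0]],
    [1,[0,0,0.006],[0,0,0]],
    [1,[0,0,0.004],[0,0,0]],
    [1,[0,0,0.002],[0,0,0]],
    [1,[0,0,0],[0,0,0]],
    [1,[0,0,0],[0,0,0]],
  ],
)

```text
time: 4.4
eef_pos: [483.0, -26.3, 153.1]
tcp_rot: [[1.0, -0.001, 0.001], [-0.001, -1.0, -0.0], [0.001, 0.0, -1.0]]
ft_force: [-0.5, -0.4, 4.2]
width: 0.007
```

Request:
drive_tool(
  plan=[
    [1,[0,0,0.002],[0,0,0]],
    [1,[0,0,0],[0,0,0]],
    [1,[0,0,0],[0,0,0]],
  ],
)

```text
time: 4.7
eef_pos: [483.0, -26.3, 152.1]
tcp_rot: [[1.0, -0.001, 0.001], [-0.001, -1.0, -0.0], [0.001, 0.0, -1.0]]
ft_force: [-3.7, -0.1, 17.7]
width: 0.009
```

Request:
drive_tool(
  plan=[
    [1,[0,0,-0.015],[0,0,0]],
    [1,[0,0,-0.015],[0,0,0]],
    [1,[0.02,0,0],[0,0,0]],
    [1,[0.03,-0.001,0],[0,0,0]],
    [1,[0.03,0,0],[0,0,0]],
    [1,[0.02,0,0],[0,0,0]],
    [1,[0.01,0,0],[0,0,0]],
    [1,[0,0,0.01],[0,0,0]],
    [1,[0,0,0.005],[0,0,0]],
    [1,[0,0,0],[0,0,0]],
  ],
)

```text
time: 5.7
eef_pos: [590.4, -25.3, 164.1]
tcp_rot: [[1.0, -0.001, -0.004], [-0.001, -1.0, 0.0], [-0.004, -0.0, -1.0]]
ft_force: [0.2, -0.6, 0.2]
width: 0.006
```

Request:
drive_tool(
  plan=[
    [1,[0.001,0,0],[0,0,0]],
    [1,[0,0,0.006],[0,0,0]],
    [1,[0,0,0.005],[0,0,0]],
    [1,[0,0,0.003],[0,0,0]],
    [1,[0,0,0.001],[0,0,0]],
    [1,[0,0,0],[0,0,0]],
    [1,[0,0,0],[0,0,0]],
  ],
)

```text
time: 6.4
eef_pos: [593.8, -25.4, 152.2]
tcp_rot: [[1.0, -0.001, 0.001], [-0.001, -1.0, -0.0], [0.001, 0.0, -1.0]]
ft_force: [-4.2, -1.3, 13.5]
width: 0.009
```

Square bottomed out (13.5 N, z 152.2). Now the bar.

Request:
drive_tool(
  plan=[
    [1,[0,0,-0.015],[0,0,0]],
    [1,[0,0,-0.015],[0,0,0]],
    [1,[-0.02,0,0],[0,0,0]],
    [1,[-0.02,0,0],[0,0,0]],
    [1,[-0.0155,0,0],[0,0,0]],
    [1,[0,0,0.01],[0,0,0]],
    [1,[0,0,0.006],[0,0,0]],
    [1,[0,0,0.006],[0,0,0]],
    [1,[0,0,0.004],[0,0,0]],
    [1,[0,0,0.003],[0,0,0]],
    [1,[0,0,0.001],[0,0,0]],
    [1,[0,0,0],[0,0,0]],
    [1,[0,0,0],[0,0,0]],
  ],
)

```text
time: 7.7
eef_pos: [538.9, -25.4, 152.1]
tcp_rot: [[1.0, -0.001, 0.001], [-0.001, -1.0, -0.0], [0.001, 0.0, -1.0]]
ft_force: [-4.9, 0.5, 16.4]
width: 0.004
```

Request:
drive_tool(
  plan=[
    [1,[0,0,-0.015],[0,0,0]],
    [1,[0,0,-0.03],[0,0,0]],
    [0.27,[0,0,-0.02],[0,0,0]],
    [0.27,[0.0175,0.0185,0],[0,0,0]],
    [0.27,[0.0175,0.0185,0],[0,0,0]],
    [0.27,[0,0,0],[0,0,0]],
    [0.27,[0,0,0],[0,0,0]],
    [0.27,[0,0,0],[0,0,0]],
  ],
)

```text
time: 8.5
eef_pos: [572.1, -61.9, 215.1]
tcp_rot: [[1.0, -0.001, -0.002], [-0.001, -1.0, 0.0], [-0.002, -0.0, -1.0]]
ft_force: [-0.1, 0.1, 0.2]
width: 0.513
```

```bash
python3 - <<'E'
from h import *
a=[]
for n in ("side","top"):
    d=eyes.capture(n); pickle.dump(d,open(f'pics/{n}2.pkl','wb'))
    c=d['pixels'][:,:,::-1]; c=c[120:270,215:335] if n=='side' else c[120:270,235:355]
    a.append(cv2.resize(c,None,fx=3.3,fy=3.3,interpolation=cv2.INTER_CUBIC))
cv2.imwrite('pics/p2.png',np.hstack(a)); print(arm.state()['eef_pos'],arm.state()['width'])
E
```

```text
[572.26737998 -61.74609805 215.32866533] 0.6005989509702859
```

View pics/p2.png

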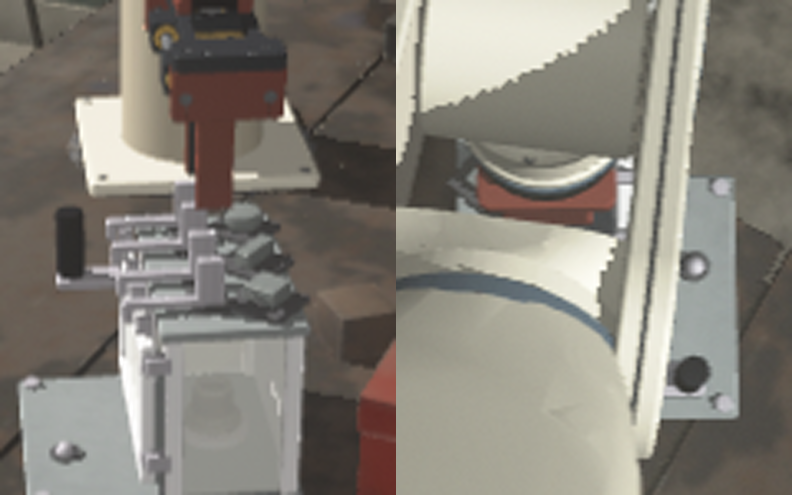

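Request:
drive_tool(
  plan=[
    [0.27,[0.002,0.001,0],[0,0,0]],
    [0.27,[0,0,0.01],[0,0,0]],
    [0.27,[0,0,0.01],[0,0,0]],
    [0.27,[0,0,0],[0,0,0]],
    [0.27,[0,0,0],[0,0,0]],
  ],
)

```text
time: 9.1
eef_pos: [574.6, -63.3, 194.9]
tcp_rot: [[1.0, -0.001, -0.001], [-0.001, -1.0, 0.0], [-0.001, -0.0, -1.0]]
ft_force: [-0.5, -0.0, 0.5]
width: 0.728
```

Request:
drive_tool(
  plan=[
    [0.27,[0,0,0.01],[0,0,0]],
    [0.27,[0,0,0.01],[0,0,0]],
    [0.27,[0,0,0.01],[0,0,0]],
    [0.27,[0,0,0.008],[0,0,0]],
    [0.27,[0,0,0],[0,0,0]],
    [0.27,[0,0,0],[0,0,0]],
  ],
)

```text
time: 9.7
eef_pos: [574.9, -63.4, 157.4]
tcp_rot: [[1.0, -0.001, -0.001], [-0.001, -1.0, 0.0], [-0.001, -0.0, -1.0]]
ft_force: [-0.4, -0.2, 0.1]
width: 0.729
```

```bash
python3 - <<'E'
from h import *
a=[]
for n in ("side",):
    d=eyes.capture(n); 
    c=d['pixels'][:,:,::-1]; c=c[150:250,225:325]
    a.append(cv2.resize(c,None,fx=6,fy=6,interpolation=cv2.INTER_CUBIC))
cv2.imwrite('pics/p3.png',np.hstack(a)); print(arm.state()['eef_pos'],arm.state()['width'],arm.state()['ft_force'])
E
```

```text
[575.19854892 -63.39888181 157.77331587] 0.7278720565938922 [-0.86779883 -0.17845546 -0.59065932]
```

View pics/p3.png

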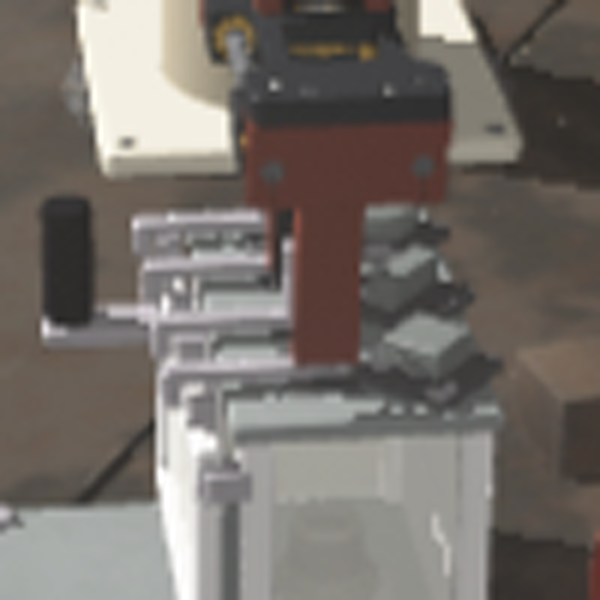

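Request:
drive_tool(
  plan=[
    [0.4,[-0.001,0,0.002],[0,0,0]],
    [0.6,[0,0,0],[0,0,0]],
    [0.75,[0,0,0],[0,0,0]],
    [0.75,[0,0,0],[0,0,0]],
    [0.75,[0,0,0],[0,0,0]],
    [0.75,[0,0,0],[0,0,0]],
    [0.75,[0,0,0],[0,0,0]],
  ],
  grip_force=25,
)

```text
time: 10.45
eef_pos: [574.5, -63.4, 156.0]
tcp_rot: [[1.0, -0.001, 0.001], [-0.001, -1.0, -0.0], [0.001, 0.0, -1.0]]
ft_force: [2.6, -0.4, 0.9]
width: 0.355
```

Request:
drive_tool(
  plan=[
    [0.75,[0,0,0],[0,0,0]],
    [0.75,[0,0,0],[0,0,0]],
    [0.27,[0,0,0],[0,0,0]],
    [0.27,[0,0,0],[0,0,0]],
    [0.27,[0,0,0],[0,0,0]],
    [0.27,[0,0,0],[0,0,0]],
    [0.27,[0,0,0],[0,0,0]],
    [0.27,[0,0,-0.01],[0,0,0]],
    [0.27,[0,0,-0.015],[0,0,0]],
    [0.27,[0,0,-0.015],[0,0,0]],
  ],
)

```text
time: 11.45
eef_pos: [574.2, -63.4, 197.2]
tcp_rot: [[1.0, -0.001, 0.0], [-0.001, -1.0, -0.0], [0.0, 0.0, -1.0]]
ft_force: [0.3, -0.3, 0.1]
width: 0.733
```

Request:
drive_tool(
  plan=[
    [0.27,[-0.022,0,-0.003],[0,0,0]],
    [0.27,[-0.025,0,0],[0,0,0]],
    [0.27,[-0.025,0,0],[0,0,0]],
    [0.27,[-0.01,0,0],[0,0,0]],
    [0.27,[0,0,0],[0,0,0]],
    [0.27,[0,0,0],[0,0,0]],
  ],
)

```text
time: 12.05
eef_pos: [493.4, -63.5, 199.6]
tcp_rot: [[1.0, -0.001, 0.002], [-0.001, -1.0, -0.0], [0.002, 0.0, -1.0]]
ft_force: [0.1, 0.9, -0.0]
width: 0.727
```

```bash
python3 - <<'E'
from h import *
a=[]
for n in ("side",):
    d=eyes.capture(n); 
    c=d['pixels'][:,:,::-1]; c=c[150:250,225:325]
    a.append(cv2.resize(c,None,fx=6,fy=6,interpolation=cv2.INTER_CUBIC))
cv2.imwrite('pics/p4.png',np.hstack(a)); print(arm.state()['eef_pos'],arm.state()['width'],arm.state()['ft_force'])
E
```

```text
[493.51490523 -63.43399962 199.37074405] 0.726423380757236 [ 0.46262944 -0.726284   -0.14411105]
```

View pics/p4.png

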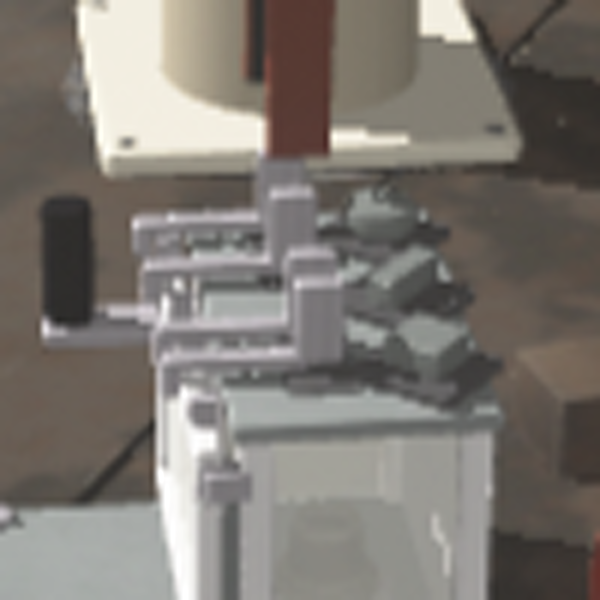

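Request:
drive_tool(
  plan=[
    [0.27,[-0.001,0,0.01],[0,0,0]],
    [0.27,[0,0,0.012],[0,0,0]],
    [0.27,[0,0,0.012],[0,0,0]],
    [0.27,[0,0,0.009],[0,0,0]],
    [0.27,[0,0,0],[0,0,0]],
    [0.27,[0,0,0],[0,0,0]],
  ],
)

```text
time: 12.7
eef_pos: [490.8, -63.3, 155.2]
tcp_rot: [[1.0, -0.001, -0.001], [-0.001, -1.0, 0.0], [-0.001, -0.0, -1.0]]
ft_force: [0.5, 0.5, -0.1]
width: 0.729
```

Request:
drive_tool(
  plan=[
    [0.4,[0.001,0,0],[0,0,0]],
    [0.6,[0,0,0],[0,0,0]],
    [0.75,[0,0,0],[0,0,0]],
    [0.75,[0,0,0],[0,0,0]],
    [0.75,[0,0,0],[0,0,0]],
    [0.75,[0,0,0],[0,0,0]],
    [0.75,[0,0,0],[0,0,0]],
    [0.75,[0,0,0],[0,0,0]],
  ],
)

```text
time: 13.5
eef_pos: [492.5, -63.3, 156.1]
tcp_rot: [[1.0, -0.001, 0.001], [-0.001, -1.0, -0.0], [0.001, 0.0, -1.0]]
ft_force: [0.1, 0.5, 5.4]
width: 0.354
```

Request:
drive_tool(
  plan=[
    [0.27,[0,0,0],[0,0,0]],
    [0.27,[0,0,0],[0,0,0]],
    [0.27,[0,0,0],[0,0,0]],
    [0.27,[0,0,0],[0,0,0]],
    [0.27,[0,0,0],[0,0,0]],
    [0.27,[0,0,-0.01],[0,0,0]],
    [0.27,[0,0,-0.015],[0,0,0]],
    [0.27,[0,0,-0.02],[0,0,0]],
    [0.27,[0,0.02,0],[0,0,0]],
    [0.27,[-0.009,0.03,0],[0,0,0]],
    [0.27,[-0.0095,0.0328,0],[0,0,0]],
    [0.27,[0,0,0],[0,0,0]],
    [0.27,[0,0,0],[0,0,0]],
  ],
)

```text
time: 14.8
eef_pos: [473.4, -146.5, 201.2]
tcp_rot: [[1.0, -0.003, 0.001], [-0.003, -1.0, 0.0], [0.001, -0.0, -1.0]]
ft_force: [0.5, 0.7, -0.2]
width: 0.732
```

```bash
python3 - <<'E'
from h import *
a=[]
for n in ("side","top"):
    d=eyes.capture(n); pickle.dump(d,open(f'pics/{n}5.pkl','wb'))
    c=d['pixels'][:,:,::-1]; c=c[150:250,225:325] if n=='side' else c[150:250,245:345]
    a.append(cv2.resize(c,None,fx=4,fy=4,interpolation=cv2.INTER_CUBIC))
cv2.imwrite('pics/p5.png',np.hstack(a)); print(arm.state()['eef_pos'],arm.state()['width'],arm.state()['ft_force'])
E
```

```text
[ 473.63957485 -145.52627096  200.99099588] 0.7290987578044617 [0.46012546 0.8206918  0.7709784 ]
```

View pics/p5.png

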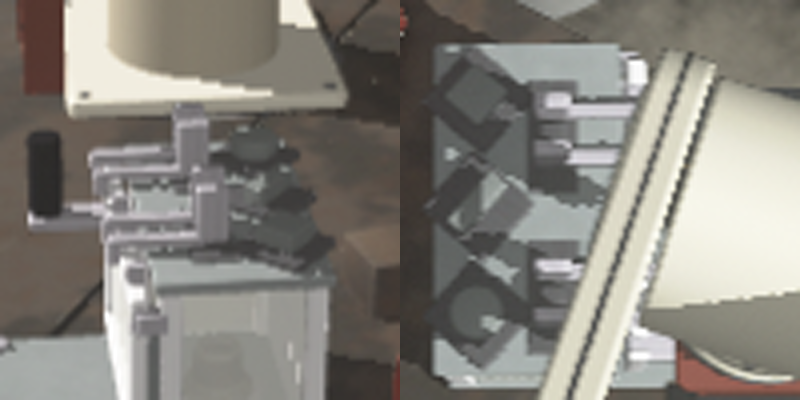

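Request:
drive_tool(
  plan=[
    [0.27,[0,0,0.015],[0,0,0]],
    [0.27,[0,0,0.015],[0,0,0]],
    [0.27,[0,0,0.015],[0,0,0]],
    [0.27,[0,0,0.015],[0,0,0]],
    [0.27,[0,0,0.01],[0,0,0]],
    [0.27,[0,0,0.006],[0,0,0]],
    [0.27,[0,0,0],[0,0,0]],
    [0.27,[0,0,0],[0,0,0]],
  ],
)

```text
time: 15.7
eef_pos: [473.7, -146.0, 125.0]
tcp_rot: [[1.0, -0.001, 0.0], [-0.001, -1.0, -0.0], [0.0, 0.0, -1.0]]
ft_force: [1.0, 0.5, -0.2]
width: 0.728
```

```bash
python3 - <<'E'
from h import *
a=[]
for n in ("side","top"):
    d=eyes.capture(n); pickle.dump(d,open(f'pics/{n}6.pkl','wb'))
    c=d['pixels'][:,:,::-1]; c=c[150:250,205:305] if n=='side' else c[170:270,275:375]
    a.append(cv2.resize(c,None,fx=4,fy=4,interpolation=cv2.INTER_CUBIC))
cv2.imwrite('pics/p6.png',np.hstack(a)); print(arm.state()['eef_pos'],arm.state()['width'],arm.state()['ft_force'])
E
```

```text
[ 473.90349714 -146.17619668  125.28570028] 0.727402980198095 [-0.5454387   0.28727653  0.21254363]
```

View pics/p6.png

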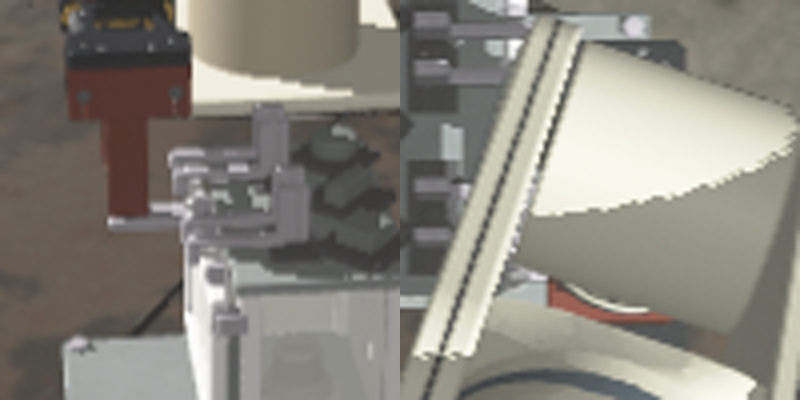

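Request:
drive_tool(
  plan=[
    [0.6,[0,0,0],[0,0,0]],
    [0.9,[0,0,0],[0,0,0]],
    [0.9,[0,0,0],[0,0,0]],
    [0.9,[0,0,0],[0,0,0]],
    [0.9,[0,0,0],[0,0,0]],
    [0.9,[0,0,0],[0,0,0]],
    [0.9,[0,0,0],[0,0,0]],
  ],
  grip_force=35,
)

```text
time: 16.5
eef_pos: [473.9, -146.1, 124.7]
tcp_rot: [[1.0, -0.001, 0.001], [-0.001, -1.0, -0.0], [0.001, 0.0, -1.0]]
ft_force: [2.7, 0.8, -1.6]
width: 0.222
```

```bash
python3 - <<'E'
from h import *
s=arm.state();print(s['eef_pos'],s['width'],s['q'])
h=np.array([613.4,-105.5]); k=np.array([473.6,-146.]); v=k-h; print(np.hypot(*v))
prev=k
th=0
for i in range(1,34):
    th=i*0.046
    c,sn=np.cos(th),np.sin(th); n=h+np.array([[c,-sn],[sn,c]])@v
    d=n-prev; print(i,round(th,3),n.round(1),'tool dx,dy', (d[0]/1000).round(4),(-d[1]/1000).round(4)); prev=n
E
```

```text
[ 473.91356727 -146.08217543  124.70152239] 0.2219443264938606 [-3.23172325e-01  3.83867953e-01  1.98104714e+00  3.86462827e-04
  7.75741834e-01 -3.22373591e-01]
145.54823942597173
1 0.046 [ 475.6 -152.4] tool dx,dy 0.002 0.0064
2 0.092 [ 477.9 -158.7] tool dx,dy 0.0023 0.0063
3 0.138 [ 480.5 -164.8] tool dx,dy 0.0026 0.0062
4 0.184 [ 483.4 -170.9] tool dx,dy 0.0029 0.006
5 0.23 [ 486.5 -176.8] tool dx,dy 0.0031 0.0059
6 0.276 [ 489.9 -182.6] tool dx,dy 0.0034 0.0058
7 0.322 [ 493.6 -188.2] tool dx,dy 0.0037 0.0056
8 0.368 [ 497.5 -193.6] tool dx,dy 0.0039 0.0054
9 0.414 [ 501.7 -198.8] tool dx,dy 0.0042 0.0052
10 0.46 [ 506.1 -203.9] tool dx,dy 0.0044 0.005
11 0.506 [ 510.7 -208.7] tool dx,dy 0.0046 0.0048
12 0.552 [ 515.6 -213.3] tool dx,dy 0.0049 0.0046
13 0.598 [ 520.7 -217.7] tool dx,dy 0.0051 0.0044
14 0.644 [ 525.9 -221.8] tool dx,dy 0.0053 0.0041
15 0.69 [ 531.4 -225.7] tool dx,dy 0.0054 0.0039
16 0.736 [ 537.  -229.4] tool dx,dy 0.0056 0.0036
17 0.782 [ 542.8 -232.8] tool dx,dy 0.0058 0.0034
18 0.828 [ 548.7 -235.9] tool dx,dy 0.0059 0.0031
19 0.874 [ 554.7 -238.7] tool dx,dy 0.0061 0.0028
20 0.92 [ 560.9 -241.3] tool dx,dy 0.0062 0.0026
21 0.966 [ 567.2 -243.5] tool dx,dy 0.0063 0.0023
22 1.012 [ 573.6 -245.5] tool dx,dy 0.0064 0.002
23 1.058 [ 580.1 -247.2] tool dx,dy 0.0065 0.0017
24 1.104 [ 586.7 -248.6] tool dx,dy 0.0066 0.0014
25 1.15 [ 593.3 -249.6] tool dx,dy 0.0066 0.0011
26 1.196 [ 599.9 -250.4] tool dx,dy 0.0066 0.0008
27 1.242 [ 606.6 -250.9] tool dx,dy 0.0067 0.0005
28 1.288 [ 613.3 -251. ] tool dx,dy 0.0067 0.0002
29 1.334 [ 620.  -250.9] tool dx,dy 0.0067 -0.0001
30 1.38 [ 626.7 -250.4] tool dx,dy 0.0067 -0.0005
31 1.426 [ 633.3 -249.7] tool dx,dy 0.0067 -0.0008
32 1.472 [ 639.9 -248.6] tool dx,dy 0.0066 -0.0011
33 1.518 [ 646.5 -247.2] tool dx,dy 0.0066 -0.0014
```

Request:
drive_tool(
  plan=[
    [0.9,[0.002,0.0064,0],[0,0,0]],
    [0.9,[0.0023,0.0063,0],[0,0,0]],
    [0.9,[0.0026,0.0062,0],[0,0,0]],
    [0.9,[0.0029,0.006,0],[0,0,0]],
    [0.9,[0.0031,0.0059,0],[0,0,0]],
    [0.9,[0.0034,0.0058,0],[0,0,0]],
    [0.9,[0,0,0],[0,0,0]],
    [0.9,[0,0,0],[0,0,0]],
  ],
)

```text
time: 17.3
eef_pos: [489.1, -183.1, 124.6]
tcp_rot: [[1.0, -0.001, -0.001], [-0.001, -1.0, -0.0], [-0.001, 0.0, -1.0]]
ft_force: [-4.2, 0.4, 4.7]
width: 0.223
```

```bash
python3 - <<'E'
from h import *
a=[]
for n in ("side","top"):
    d=eyes.capture(n)
    c=d['pixels'][:,:,::-1]; c=c[150:250,205:305] if n=='side' else c[170:270,275:375]
    a.append(cv2.resize(c,None,fx=4,fy=4,interpolation=cv2.INTER_CUBIC))
cv2.imwrite('pics/p7.png',np.hstack(a)); print(arm.state()['eef_pos'],arm.state()['width'],arm.state()['ft_force'])
E
```

```text
[ 489.03810146 -182.94725692  124.62610108] 0.22023228021089655 [-4.34668527  0.97279077  4.60360823]
```

View pics/p7.png

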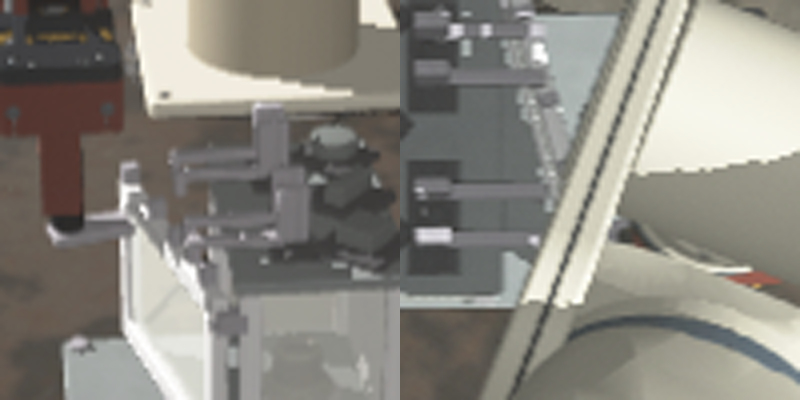

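The gate is swinging with the knob in the fingers; the forces are small.

Request:
drive_tool(
  plan=[
    [0.9,[0.0037,0.0056,0],[0,0,0]],
    [0.9,[0.0039,0.0054,0],[0,0,0]],
    [0.9,[0.0042,0.0052,0],[0,0,0]],
    [0.9,[0.0044,0.005,0],[0,0,0]],
    [0.9,[0.0046,0.0048,0],[0,0,0]],
    [0.9,[0.0049,0.0046,0],[0,0,0]],
    [0.9,[0.0051,0.0044,0],[0,0,0]],
    [0.9,[0.0053,0.0041,0],[0,0,0]],
    [0.9,[0.0054,0.0039,0],[0,0,0]],
    [0.9,[0.0056,0.0036,0],[0,0,0]],
    [0.9,[0.0058,0.0034,0],[0,0,0]],
    [0.9,[0.0059,0.0031,0],[0,0,0]],
    [0.9,[0.0061,0.0028,0],[0,0,0]],
    [0.9,[0.0062,0.0026,0],[0,0,0]],
  ],
)

```text
time: 18.8
eef_pos: [558.7, -244.9, 124.6]
tcp_rot: [[1.0, -0.0, -0.003], [-0.0, -1.0, -0.004], [-0.003, 0.004, -1.0]]
ft_force: [-9.9, -12.5, 4.3]
width: 0.218
```

Request:
drive_tool(
  plan=[
    [0.9,[0.0063,0.004,0],[0,0,0]],
    [0.9,[0.0064,0.004,0],[0,0,0]],
    [0.9,[0.0065,0.003,0],[0,0,0]],
    [0.9,[0.0066,0.002,0],[0,0,0]],
    [0.9,[0,0,0],[0,0,0]],
    [0.9,[0,0,0],[0,0,0]],
  ],
)

```text
time: 19.4
eef_pos: [586.1, -254.7, 124.6]
tcp_rot: [[1.0, -0.001, -0.001], [-0.001, -1.0, -0.001], [-0.001, 0.001, -1.0]]
ft_force: [-3.4, -1.7, 3.5]
width: 0.22
```

```bash
python3 - <<'E'
from h import *
a=[]
for n in ("side","top"):
    d=eyes.capture(n)
    c=d['pixels'][:,:,::-1]; c=c[120:250,175:305] if n=='side' else c[130:260,255:385]
    a.append(cv2.resize(c,None,fx=3,fy=3,interpolation=cv2.INTER_CUBIC))
cv2.imwrite('pics/p8.png',np.hstack(a)); print(arm.state()['eef_pos'],arm.state()['width'],arm.state()['ft_force'])
E
```

```text
[ 585.98455124 -254.69269329  124.61051088] 0.2176323928321693 [-4.28599431 -2.53530258  3.69137392]
```

View pics/p8.png

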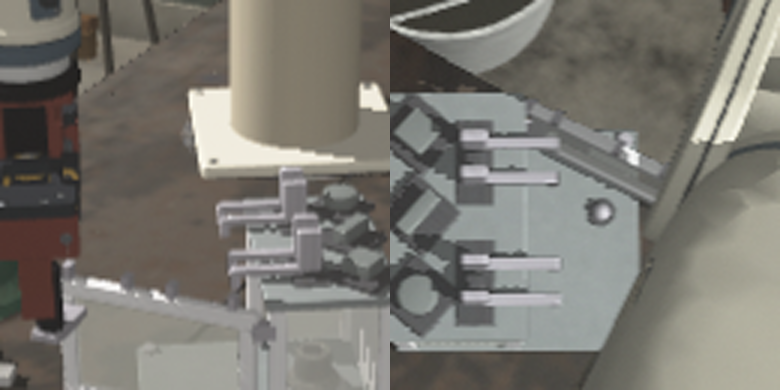

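Request:
drive_tool(
  plan=[
    [0.9,[0.0065,0.0009,0],[0,0,0]],
    [0.9,[0.0065,0.0007,0],[0,0,0]],
    [0.9,[0.0065,0.0004,0],[0,0,0]],
    [0.9,[0.0065,0.0001,0],[0,0,0]],
    [0.9,[0.0065,-0.0002,0],[0,0,0]],
    [0.9,[0.0065,-0.0005,0],[0,0,0]],
    [0.9,[0,0,0],[0,0,0]],
  ],
)

```text
time: 20.2
eef_pos: [625.6, -257.1, 124.7]
tcp_rot: [[1.0, -0.001, 0.0], [-0.001, -1.0, -0.002], [0.0, 0.002, -1.0]]
ft_force: [-4.1, -5.9, 3.7]
width: 0.22
```

Request:
drive_tool(
  plan=[
    [0.9,[0.006,0,0],[0,0,0]],
    [0.9,[0.006,-0.0003,0],[0,0,0]],
    [0.9,[0.006,-0.0008,0],[0,0,0]],
    [0.9,[0.005,-0.001,0],[0,0,0]],
    [0.9,[0,0,0],[0,0,0]],
    [0.9,[0,0,0],[0,0,0]],
  ],
)

```text
time: 20.8
eef_pos: [648.1, -254.2, 124.7]
tcp_rot: [[1.0, -0.001, -0.0], [-0.001, -1.0, -0.001], [-0.0, 0.001, -1.0]]
ft_force: [-4.0, -3.3, 3.3]
width: 0.222
```

```bash
python3 - <<'E'
from h import *
a=[]
for n in ("side","top"):
    d=eyes.capture(n); pickle.dump(d,open(f'pics/{n}9.pkl','wb'))
    c=d['pixels'][:,:,::-1]; cv2.imwrite(f'pics/{n}9.png',c); c=c[120:250,175:305] if n=='side' else c[130:260,255:385]
    a.append(cv2.resize(c,None,fx=3,fy=3,interpolation=cv2.INTER_CUBIC))
cv2.imwrite('pics/p9.png',np.hstack(a)); print(arm.state()['eef_pos'],arm.state()['width'],arm.state()['ft_force'],arm.state()['qd'].round(3))
E
```

```text
[ 648.04686084 -254.27871764  124.69970075] 0.22252995828927147 [-4.46044239 -3.18999495  2.45066158] [-0.     0.     0.003  0.    -0.002  0.001]
```

View pics/p9.png

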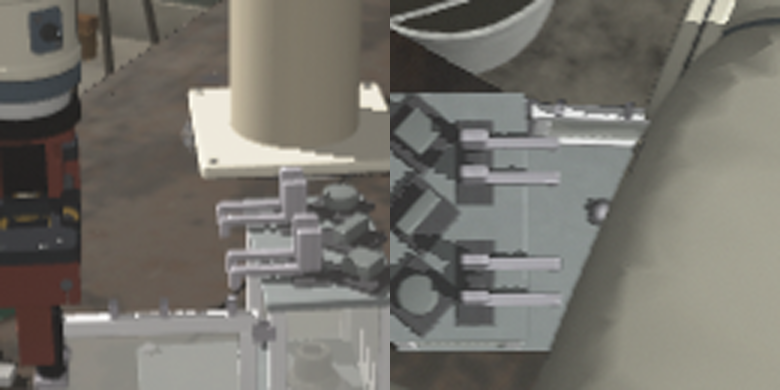

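View pics/side9.png

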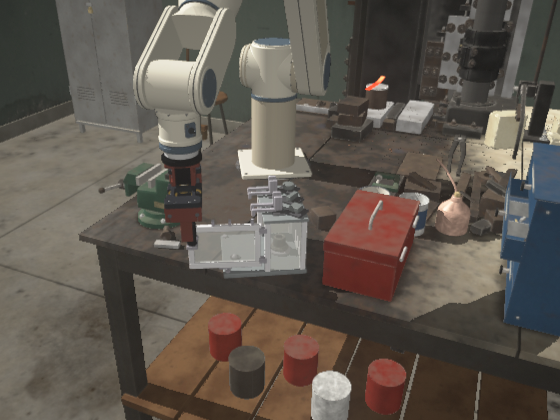

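View pics/top9.png

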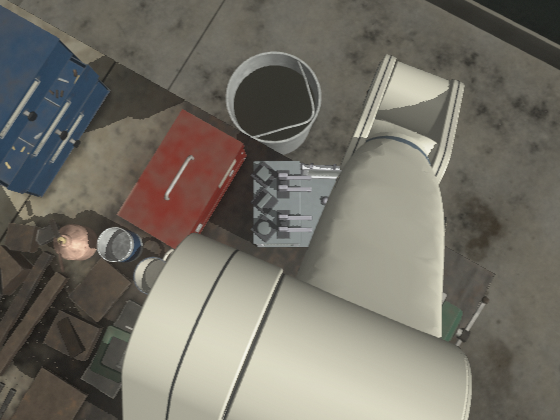

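Request:
drive_tool(
  plan=[
    [0.9,[0,0,0],[0,0,0]],
    [0.9,[0,0,0],[0,0,0]],
    [0.9,[0,0,0],[0,0,0]],
  ],
)

```text
time: 21.2
eef_pos: [648.0, -254.3, 124.7]
tcp_rot: [[1.0, -0.001, -0.0], [-0.001, -1.0, -0.001], [-0.0, 0.001, -1.0]]
ft_force: [-4.1, -3.3, 3.2]
width: 0.22
```

```bash
python3 -c "
from h import *
s=arm.state(); print(s['eef_pos'],s['width'],s['ft_force'],s['qd'].round(4)); print(arm.close_job())"
```

```text
[ 647.99237319 -254.27065621  124.69338998] 0.22000044149770007 [-4.08705606 -3.29557114  3.18241084] [-0.0001 -0.0002 -0.0003 -0.0003  0.0007  0.0006]
the job is handed in; nothing more can be done
None
```

I pressed the round, square and bar buttons in that order. I then squeezed the inner catch and the outer catch, and swung the gate past its detent. I handed the job in at 21.2 s with the knob still gripped and the gate held open; no verdict is reported.

**What the last checks showed:**
- **Buttons:** each one reached its stop, with the fingertips at z ≈ 152 mm and 13–18 N on the wrist.
- **Catches:** both closed to about 31 mm over the tabs (32 mm expected), and the last pictures still show them squeezed.
- **Gate:** about 87° (1.5 rad), worked out from the hand position and matching the top picture. The arm was still.
- **Knob:** the fingers were 19.5 mm apart on the 20 mm knob, gripping with 35 N.
- **Loose things:** the flat piece and the bush look unmoved, and the wrist felt no stray knocks. At the end the arm hid part of the bench from the top camera, so I did not re-measure the mug, block and bolt.

**Disagreements:**
- My picture measurements put the heights about 3 mm too low, so I used the heights you gave; the button contacts confirmed them.
- The knob's real path ran about 4–5 mm outside the arc I had worked out. This gave up to about 16 N on the wrist past the detent until I corrected it.
- The square and bar buttons and all three base plates appear turned about 45° from the description. This did not affect the pressing.

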